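# Clamp an injector and hold the test-air dial at full pressure

## Task

An injector stands in the clamping stand, ready for its air leak test. First clamp it: swing the small cam lever on the stand's head fully down, so that the spring foot presses on the injector, and leave it down. Then turn the spring-return dial on the valve box clockwise past its first two clicks to the third (the three dots) and finish while the fingers still hold it there, since it springs back when let go; do not knock the tray, spray can, spanner or nut about.

Things in the scene. Friction and masses are not known exactly. Their poses are not given: they have to be found in the camera images.
- stand: Injector clamping stand, fixed to the bench: aluminium base 160 x 160 x 20 mm, a bored nest block on it, two 20 mm steel columns 108 mm apart, and across them a head 150 mm wide (along y), 44 mm deep (along x), its top 210 mm above the bench, with the cam lever's two cheeks on top reaching 246 mm. Origin at the centre of the base's underside; -x is the front, where the lever points.
- lever_pivot (a point): Axis of the cam lever, 232 mm above the bench over the stand's middle. The axis is level, along the stand's y.
- lever_grip (a point): Point on the centre line of the lever's black handle, 95 mm from lever_pivot. The lever is a thin rod with a round handle 16 mm thick from 55 to 115 mm out from the pivot; it points to the stand's front (-x) and is lowered by pressing the handle down along its arc (about 3 to 5 N at this point). Nothing is under the handle in its swing.
- cam_lever (a joint): Cam lever, rad: 0 = fully up (handle 0.85 rad above level), 1.0 = fully down at its stop (0.15 rad below level). A stiff hinge: it stays where it is left. Starts between 0 and 0.2.
- foot_face (a point): Centre of the underside of the spring foot, a steel disc 28 mm across under the head. It goes down 8 mm as the lever is lowered; it starts 3.5 to 5 mm above the injector, and with the lever fully down its spring presses on it with about 14 N.
- foot: The same spring foot (origin fixed to it, 140 mm below the foot's underside).
- injector: Steel injector, 112 mm tall, 26 to 31 mm thick, loose, standing upright nozzle down in the nest of the stand. Origin at its nozzle tip, z up along it.
- valve_box: Grey valve box, fixed to the bench, 180 (x) x 130 (y) mm, top 68 mm above the bench, with the dial on top nearer the front (-x) and a round pressure gauge 54 mm across, 12 mm tall, behind it. Origin at the centre of its underside.
- dial_grip (a point): Centre of the dial's wing grip, on the upright turning axis, 91 mm above the bench. The wing is a black bar 52 mm long, 14 mm wide, standing from 76 to 102 mm above the bench on a round skirt 58 mm across whose top is at 76 mm. x axis: along the wing, towards its pointer end (white line); z up. It turns with the dial.
- test_dial (a joint): Dial angle, rad, clockwise from above: 0 = at rest (pointer at the line), clicks at 0.436 (one dot), 0.873 (two dots) and 1.309 (three dots), stop just after at 1.36. A spring drives it back to 0 from anywhere (0.12 N m at rest, 0.22 at the third click, up to 0.3 to pass a click). The crests between the clicks lie at 0.22, 0.65 and 1.09 rad.
- parts_tray: Loose steel tray 115 x 230 x 22 mm with small parts, lying to the left of the work; leave it alone. Origin at the centre of its underside.
- spray_can: Loose spray can 65 mm across, 184 mm tall, standing to the right; leave it alone. Origin at the centre of its foot.
- spanner: Loose spanner 170 mm long lying in front of the work, on the robot's side; leave it alone. x along it.
- nozzle_nut: Loose steel nozzle nut 34 mm across, 42 mm tall, standing behind the work; leave it alone. Origin at the centre of its foot.
Mind the look-alikes: they are no part of the job. What is shaped like the injector but green, pink or yellow is not meant.

How it is judged (in metres and radians):
On the way, in this order (a step that is already met when the one before it is completed fails the run):
1. the cam lever is fully down and the spring foot presses on the injector, the dial still at rest (value of joint cam_lever above 0.9 rad and contact force between foot and injector above 5 N and value of joint test_dial below 0.22 rad), for 0.2 s.
2. the dial is held at the third click with the injector clamped (value of joint test_dial above 1.2 rad and value of joint cam_lever above 0.9 rad and contact force between the fingers and test_dial above 0.5 N), for 0.3 s.
At the end, for the whole second after the job is handed in: Through the last second the fingers hold the dial at its third click (above 1.2 rad), the cam lever stays fully down by itself (above 0.9 rad) with the foot pressing on the injector with more than 5 N, and the injector stands upright in its nest within 8 mm of its place (all of step 2 and contact force between foot and injector above 5 N and contact force between the arm and cam_lever below 0.5 N and angle between injector's own z axis and vertical below 0.08 rad and distance of injector from where it was at the start of the episode below 0.008 m); the arm keeps its last pose, push and grip.
It fails at once if the dial is turned past its first ridge while the cam lever is not down (value of joint test_dial above 0.3 rad and value of joint cam_lever below 0.85 rad).
It fails at once if the parts tray, spray can, spanner or nut is knocked more than 25 mm from its place or the can or nut tipped (distance of any of parts_tray, spray_can, spanner, nozzle_nut from where it was at the start of the episode above 0.025 m or angle between any of spray_can, nozzle_nut's own z axis and vertical above 0.5 rad).
It also fails if it takes over 58 s, if anything falls off the work surface, if the arm or the gripper's body presses on something with over 40 N, if the wrist force passes 120 N, or if a joint passes its speed limit or range.

## Robot

A 6-joint arm with a two-finger parallel gripper is mounted at the origin on the work surface. World frame = base frame: x ahead of the robot, y to its left, z up, the work surface at z = 0. Lengths are in m, angles in degrees, forces in N, time in s.
With the tool pointing down it reaches from about 0.35 to 0.8 m from the base axis. Payload 7.3 kg.
Tool frame: the origin (TCP) lies on the centre line of the jaws, within the pads' length; the fingertips stand arm.tip_reach ahead of it and the grasp point (between the pads) lies 3 mm ahead of it (arm.tip_reach is the distance from the TCP to the fingertips, in m); z points along the fingers, y is the line along which they close (so a half turn about z gives the same grasp; the last joint's range is limited). The gripper opens to 85 mm and grips with 20 to 120 N. Pads are 22 mm wide; open, the fingers measure 114 mm over their backs; the gripper's body (76 mm by 85 mm) begins 54 mm behind the grasp point. The pads swing forward as they close: fully open they stand 13 mm farther back than shut.
Start: joints at [62.968, 19.595, 87.324, -0, 73.075, -8.365], TCP at [0.168, 0.497, 0.253] pointing down, gripper open.
Joint ranges: [-145.02, 145.02], [-44.19, 115.74], [2.07, 154.8], [-57.11, 237.11], [16.16, 152.29], [-177.93, 177.93]. Speed limits (degrees/s): [147.25, 147.25, 180, 180, 180, 180].

## Interface

Orientations are given as a 3x3 rotation matrix whose columns are the frame's x, y, z axes.
In Python, from station import arm, cams gives the robot as it stands.
- The arm moves only by the shell command python3 -m jog 'ROWS' [FORCE]. ROWS is JSON, a list of rows, each a list of 7 numbers: the shift along the tool's x, y, z in mm, then the turn, a rotation vector about the tool's x, y, z in degrees, then the closure, from 0 (fully open) to 1 (shut). In form: [[tx, ty, tz, wx, wy, wz, fingers], ...]. A call has 1 to 5 rows; each row shifts and turns the commanded pose from where the row before left it, along the tool's axes as they then stand; what a row does not reach is not made up. A row lasts 1/8 s, in which the tool goes at most 62.5 mm and 10.7 degrees, less where a joint would pass 70% of its speed; a pose out of reach is approached as far as the arm can. A call with a gripper value outside its range is refused whole. The fingers move at their own pace and stop on an object; FORCE is the grip in N (left out, the last holds). Time passes only in rows, so rows that do not move let the fingers close. It gives the time, the measured TCP pose, the force, the opening and the grip force at its end, in the units of the state.
- arm.get_state(): the state, without advancing time (a new reading comes with each control period).
- cams.grab_frame(name): name is "side" or "top" or "wrist"; returns (picture, depth): 384x512x3 uint8, red, green, blue; 384x512 float32, m along the optical axis (not along the pixel's ray), 0 where there is no reading.
- cams.camera_model(name): a dict with "fx", "fy", "cx", "cy" (pixels), "origin" and "orientation" of the camera in the world. Camera axes: x right, y up, looking along -z (the intrinsics and any distortion apply to the point x, -y, -z); pixel columns grow to the right and rows downward; lengths in m; the calibration is good to about 2 mm. A picture is of the moment at which its call begins: read the wrist's pose just before it. camera_model takes no time and is no camera call; for the wrist camera it gives the pose at the moment of the call.
- arm.finish_job(): hands the job in; it is judged then, once.
The state is a dict: "time_s": time; "joint_positions": joint angles; "qvel": joint speeds; "effort": joint torques, N m; "eef_pos": TCP position; "orientation": TCP orientation; "ft_force": force on the tool from outside, world axes, zero at the start; "torque": the same for the moment, N m; "finger_gap": finger opening in m; "finger_force": force on a finger pad.
Only numpy, scipy, OpenCV 4.12 (cv2) and the standard library are available. Lean on these libraries where they do the work, as an engineer would, in place of code of your own. Each camera call takes 0.05 s, during which the arm holds its last target. There are 200 camera calls.

## Working session

There is one attempt and no reset: what is moved stays moved. The work goes in short steps, Python scripts to look and compute and a shell command to move; the robot and the scene stay as the last step left them, time stands still between calls to the robot, and variables do not carry over. Pictures are saved under pics/ and viewed, at most 10 in all, crops included, and the job is handed in when it is done.

```bash
ls; mkdir -p pics; cat > h.py <<'E'
import numpy as np, cv2
from station import arm, cams
def pts(name):
    p,d=cams.grab_frame(name); m=cams.camera_model(name)
    v,u=np.mgrid[0:384,0:512]
    c=np.stack([(u-m['cx'])/m['fx']*d,-(v-m['cy'])/m['fy']*d,-d],-1)
    w=c@np.array(m['orientation']).T+np.array(m['origin'])
    w[d==0]=np.nan
    return p,d,w
E
python3 - <<'E'
from h import *
for n in ['top','side']:
    p,d,w=pts(n); np.savez(f'{n}.npz',p=p,w=w)
    cv2.imwrite(f'pics/{n}.png',cv2.resize(p[:,:,::-1],(800,600)))
    m=cams.camera_model(n); print(n,{k:np.round(v,3).tolist() if k!='dist' else v for k,v in m.items() if not isinstance(v,str)})
s=arm.get_state(); print(np.round(s['orientation'],3),s['eef_pos'],arm.tip_reach,s['finger_gap'],s['ft_force'])
E
```

```text
pics
top {'fx': 403.737, 'fy': 403.737, 'cx': 259.62, 'cy': 188.359, 'origin': [0.407, -0.004, 1.586], 'orientation': [[-0.018, 0.991, -0.135], [-1.0, -0.018, 0.005], [0.002, 0.135, 0.991]]}
side {'fx': 375.821, 'fy': 375.821, 'cx': 258.988, 'cy': 190.506, 'origin': [0.064, -0.741, 0.816], 'orientation': [[0.813, 0.33, -0.48], [-0.583, 0.453, -0.675], [-0.006, 0.828, 0.561]]}
[[-0.947  0.32  -0.001]
 [ 0.32   0.947 -0.001]
 [ 0.    -0.001 -1.   ]] [0.16785953 0.49709881 0.25267812] 0.022 0.08521657584044971 [-0.35597791 -1.32100065 -0.07447262]
```

View pics/top.png

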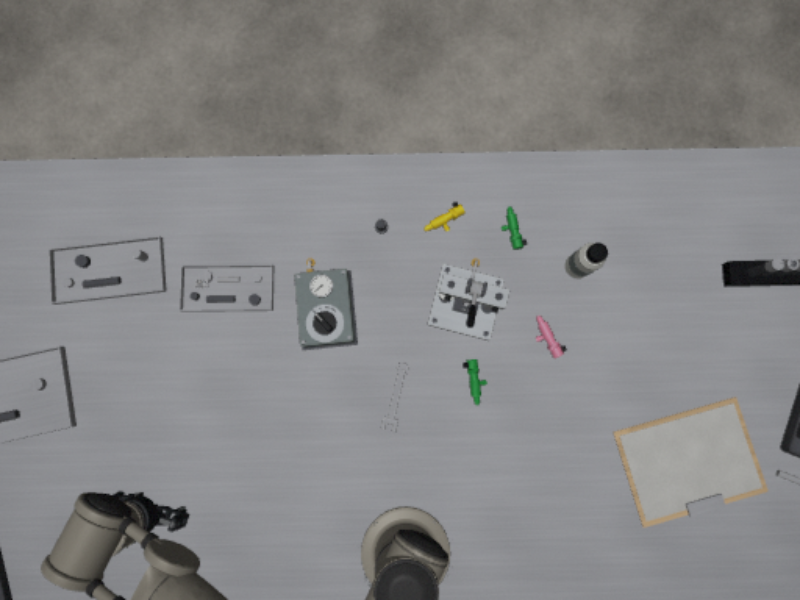

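View pics/side.png

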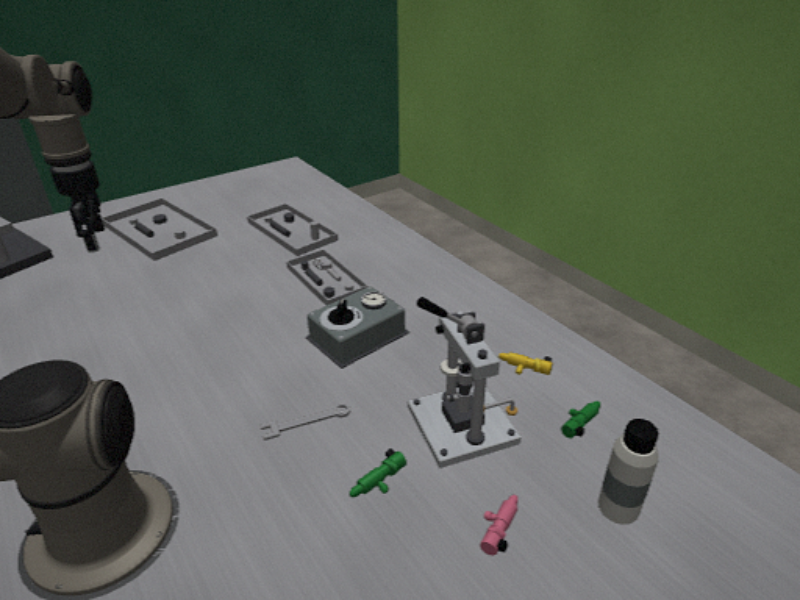

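The top view shows the stand at (468,300) with its lever handle at (472,315), and the valve box at (324,310) with its dial at (324,322). Things that could be mistaken for the injector: green at (475,381) and (514,228), pink at (549,336), yellow at (445,217). The trays with dark bars at (115,270), (227,288) and (35,395) could be mistaken for the dial. I choose the black handle on the stand's head and the wing on the grey box.

```bash
cat > m.py <<'E'
import numpy as np, cv2
T=np.load('top.npz');S=np.load('side.npz')
a=cv2.resize(T['p'][155:235,180:340],(800,400),interpolation=cv2.INTER_CUBIC)
cv2.imwrite('pics/crop.png',a[:,:,::-1])
def rep(n,W,P,c,r,z0,z1):
    m=(np.hypot(W[...,0]-c[0],W[...,1]-c[1])<r)&(W[...,2]>z0)&(W[...,2]<z1)
    q=W[m]; 
    if len(q)<5: print(n,len(q));return None
    R=cv2.minAreaRect((q[:,:2]*1000).astype(np.float32)); print(n,len(q),np.round(q.mean(0),4),'rect',np.round(R[0],1),np.round(R[1],1),round(R[2],1)); return q
for nm,D in (('top',T),('side',S)):
    W=D['w'];P=D['p']
    print(nm, 'dial px',W[206,207] if nm=='top' else W[203,220])
    b=(0.62,0.2)
    rep('boxtop',W,P,b,.16,.062,.073)
    rep('wing',W,P,b,.12,.094,.106)
    rep('gauge',W,P,b,.12,.077,.083)
    s=(0.64,-0.15)
    rep('base',W,P,s,.14,.014,.025)
    rep('head',W,P,s,.16,.204,.216)
    q=rep('above',W,P,s,.17,.225,.34)
    if q is not None: print(np.round(q[::max(1,len(q)//12)],3).tolist())
E
python3 m.py
```

```text
top dial px [0.54768083 0.18499666 0.0983046 ]
boxtop 1065 [0.5854 0.1897 0.0685] rect [587.6 190.5] [179.4 130.2] 4.8
wing 48 [0.5477 0.1857 0.1012] rect [547.4 186.5] [51.1 13.2] 44.3
gauge 151 [0.599  0.1906 0.0794] rect [588.  180.8] [107.9 158.9] 88.4
base 705 [ 0.5867 -0.1522  0.0205] rect [ 615.1 -164.1] [159.4 189.8] 74.3
head 386 [ 0.599  -0.1597  0.2103] rect [ 595.3 -159.1] [148.5  56.7] 74.3
above 205 [ 0.5767 -0.1534  0.2628] rect [ 566.3 -157.6] [ 45.1 110.2] 83.5
[[0.622, -0.146, 0.247], [0.612, -0.163, 0.247], [0.608, -0.179, 0.246], [0.601, -0.142, 0.251], [0.598, -0.155, 0.248], [0.594, -0.168, 0.251], [0.59, -0.146, 0.239], [0.586, -0.176, 0.239], [0.562, -0.148, 0.273], [0.547, -0.146, 0.288], [0.533, -0.138, 0.301], [0.522, -0.14, 0.31], [0.513, -0.143, 0.302]]
side dial px [0.55024524 0.16913077 0.07373381]
boxtop 875 [0.5775 0.1729 0.0666] rect [586.5 183.5] [180.9 131.5] 4.6
wing 45 [0.5453 0.1786 0.099 ] rect [547.9 180.6] [51.3 13.2] 40.7
gauge 42 [0.6111 0.1869 0.079 ] rect [594.5 176.7] [140.6  51.7] 14.5
base 1432 [ 0.584  -0.1804  0.0187] rect [ 612.2 -169.9] [162.6 187.8] 73.5
head 416 [ 0.5889 -0.1854  0.2087] rect [ 599.3 -165.8] [151.4  44.4] 75.1
above 354 [ 0.5718 -0.1641  0.2588] rect [ 569.1 -152.2] [ 45.  113.1] 63.5
[[0.519, -0.139, 0.307], [0.513, -0.143, 0.3], [0.528, -0.152, 0.293], [0.547, -0.155, 0.281], [0.614, -0.152, 0.245], [0.561, -0.158, 0.264], [0.602, -0.162, 0.246], [0.593, -0.161, 0.243], [0.592, -0.17, 0.242], [0.615, -0.186, 0.239], [0.598, -0.186, 0.24], [0.593, -0.185, 0.235], [0.587, -0.181, 0.225]]
```

View pics/crop.png

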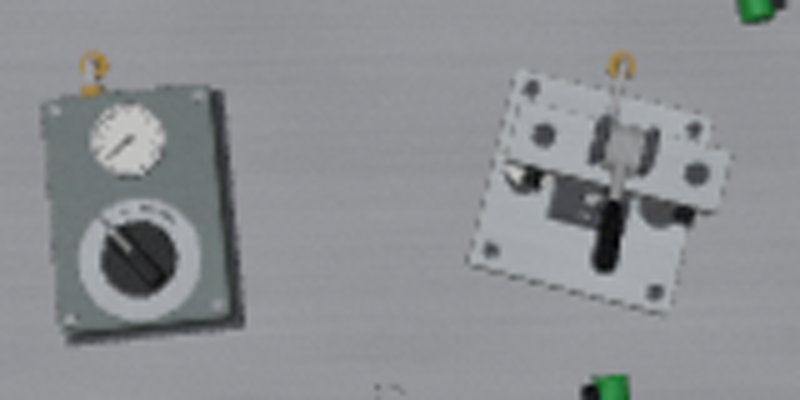

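The crop confirms it. The black lever handle at (608,235) stands on the stand's head and points to the front. The black wing is at (140,258), with its white pointer up and to the left. Wing yaw is about 42°, stand yaw about -15.5°, and the pivot is near (0.598, -0.163). Now I move above the handle with the fingers shut.

```bash
python3 -m jog '[[0,0,-60,0,0,0,1],[0,0,-60,0,0,0,1],[-30,-26,0,0,0,0,1],[-40,-35,0,0,0,0,1],[-40,-35,0,0,0,0,1]]' 40; python3 -m jog '[[-40,-35,0,0,0,0,1],[-40,-35,0,0,0,0,1],[-40,-35,0,0,0,0,1],[-40,-35,0,0,0,0,1],[-40,-35,0,0,0,0,1]]'; python3 -m jog '[[-40,-35,0,0,0,0,1],[-40,-35,0,0,0,0,1],[-40,-35,0,0,0,0,1],[-40,-35,0,0,0,0,1],[-40,-35,0,0,0,0,1]]'
```

```text
time_s: 0.72
eef_pos: [0.2418, 0.3699, 0.373]
orientation: [[-0.948, 0.319, -0.0], [0.319, 0.948, -0.0], [0.0, -0.001, -1.0]]
ft_force: [1.0, 0.3, 0.9]
finger_gap: 0.0
finger_force: 0.0
time_s: 1.35
eef_pos: [0.3754, 0.1398, 0.3731]
orientation: [[-0.947, 0.32, -0.0], [0.32, 0.947, 0.0], [0.0, 0.0, -1.0]]
ft_force: [1.8, 1.0, 0.6]
finger_gap: -0.0003
finger_force: 0.0
time_s: 1.98
eef_pos: [0.509, -0.09, 0.373]
orientation: [[-0.947, 0.32, -0.0], [0.32, 0.947, 0.0], [0.001, 0.0, -1.0]]
ft_force: [0.8, 0.8, 0.8]
finger_gap: -0.0003
finger_force: 0.0
```

```bash
python3 -m jog '[[-6,-10,0,0,0,-3,1],[0,0,0,0,0,0,1],[0,0,0,0,0,0,1]]'; python3 - <<'E'
from h import *
p,d,w=pts('side')
cv2.imwrite('pics/s2.png',cv2.resize(p[130:290,200:350],(750,800))[:600,:,::-1])
E
```

```text
time_s: 2.35
eef_pos: [0.5107, -0.0991, 0.3733]
orientation: [[-0.963, 0.27, -0.0], [0.27, 0.963, 0.0], [0.0, 0.0, -1.0]]
ft_force: [0.7, 0.5, -0.2]
finger_gap: -0.0
finger_force: 0.0
```

View pics/s2.png

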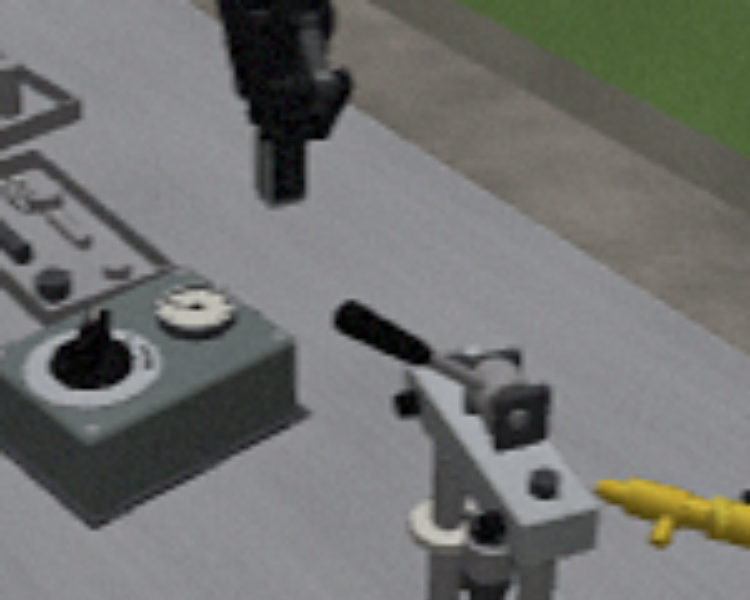

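The side crop shows the shut fingers at (280,195), still short of the handle at (380,330), so the gripper is clear. The rest of the shift follows, then the press.

```bash
python3 -m jog '[[-20,-19,0,0,0,0,1],[-19,-19,0,0,0,0,1],[0,0,0,0,0,0,1],[0,0,14,0,0,0,1],[0,0,14,0,0,0,1]]'; python3 -m jog '[[1,0,6,0,0,0,1],[1,0,6,0,0,0,1],[1,0,6,0,0,0,1],[1,0,6,0,0,0,1],[1,0,6,0,0,0,1]]'
```

```text
time_s: 3.02
eef_pos: [0.5377, -0.1458, 0.3443]
orientation: [[-0.963, 0.269, -0.0], [0.269, 0.963, 0.0], [0.0, 0.0, -1.0]]
ft_force: [0.2, -0.2, -0.2]
finger_gap: -0.0001
finger_force: 0.0
time_s: 3.65
eef_pos: [0.5335, -0.1456, 0.3155]
orientation: [[-0.963, 0.27, 0.001], [0.27, 0.963, -0.0], [-0.001, -0.0, -1.0]]
ft_force: [-0.7, 0.3, 3.7]
finger_gap: -0.0001
finger_force: 1.5
```

```bash
python3 -m jog '[[2,0,6,0,0,0,1],[2,0,6,0,0,0,1],[2,0,6,0,0,0,1],[2,0,6,0,0,0,1],[2,0,6,0,0,0,1]]'; python3 -m jog '[[2,0,6,0,0,0,1],[2,0,6,0,0,0,1],[2,0,6,0,0,0,1],[1,0,5,0,0,0,1],[0,0,4,0,0,0,1]]'
```

```text
time_s: 4.28
eef_pos: [0.5235, -0.1428, 0.2848]
orientation: [[-0.963, 0.27, -0.0], [0.27, 0.963, 0.0], [0.0, 0.0, -1.0]]
ft_force: [-0.1, -0.1, 4.0]
finger_gap: -0.0
finger_force: 1.6
time_s: 4.9
eef_pos: [0.5172, -0.141, 0.2582]
orientation: [[-0.963, 0.27, 0.001], [0.27, 0.963, -0.0], [-0.001, 0.0, -1.0]]
ft_force: [1.3, 0.4, 4.2]
finger_gap: -0.0002
finger_force: 2.1
```

```bash
python3 -m jog '[[0,0,2,0,0,0,1],[0,0,2,0,0,0,1],[0,0,2,0,0,0,1],[0,0,0,0,0,0,1]]';python3 -m jog '[[0,0,1,0,0,0,1],[0,0,1,0,0,0,1],[0,0,0,0,0,0,1]]'
```

```text
time_s: 5.4
eef_pos: [0.517, -0.1409, 0.2521]
orientation: [[-0.963, 0.27, -0.0], [0.27, 0.963, 0.0], [0.0, 0.0, -1.0]]
ft_force: [1.1, -1.3, 2.7]
finger_gap: -0.0001
finger_force: 1.3
time_s: 5.78
eef_pos: [0.517, -0.1409, 0.2502]
orientation: [[-0.963, 0.27, 0.0], [0.27, 0.963, 0.0], [0.0, 0.0, -1.0]]
ft_force: [0.3, -1.6, 3.6]
finger_gap: -0.0005
finger_force: 1.8
```

Not at the stop yet (force unchanged); a few more millimetres.

```bash
python3 -m jog '[[0,0,1,0,0,0,1],[0,0,1,0,0,0,1],[0,0,0,0,0,0,1]]';python3 -m jog '[[0,0,1,0,0,0,1],[0,0,1,0,0,0,1],[0,0,0,0,0,0,1]]'
```

```text
time_s: 6.15
eef_pos: [0.5172, -0.141, 0.2492]
orientation: [[-0.963, 0.27, 0.001], [0.27, 0.963, -0.0], [-0.001, -0.0, -1.0]]
ft_force: [-0.1, 0.1, 9.1]
finger_gap: 0.0001
finger_force: 4.7
time_s: 6.52
eef_pos: [0.5173, -0.141, 0.2487]
orientation: [[-0.963, 0.27, 0.003], [0.27, 0.963, -0.001], [-0.003, -0.0, -1.0]]
ft_force: [-4.0, 1.6, 18.2]
finger_gap: -0.0001
finger_force: 9.5
```

The stop is reached (force rises to 18 N). Retreat up and go above the dial.

```bash
python3 -m jog '[[0,0,-10,0,0,0,1],[0,0,-30,0,0,0,1],[0,0,-30,0,0,0,1],[8,46,0,0,0,0,0],[8,46,0,0,0,0,0]]'; python3 -m jog '[[8,46,0,0,0,0,0],[8,46,0,0,0,0,0],[9,46,0,0,0,0,0],[9,46,0,0,0,0,0],[9,45,0,0,0,0,0]]'; python3 -m jog '[[0,0,0,0,0,-9.5,0],[0,0,0,0,0,-9.5,0],[0,0,0,0,0,-9.5,0],[0,0,0,0,0,-9.5,0],[0,0,0,0,0,-9.5,0]]'; python3 -m jog '[[0,0,0,0,0,-9.5,0],[0,0,0,0,0,0,0],[0,0,0,0,0,0,0]]'
cat > w.py <<'E'
from h import *
import sys
k=sys.argv[1]
for n in ['top','side']:
    p,d,w=pts(n); np.savez(f'{n}.npz',p=p,w=w)
    q=w[(np.hypot(w[...,0]-.598,w[...,1]+.163)<.17)&(w[...,2]>.2)]
    u=(q[:,:2]-[.598,-.163])@[-.963,.267]; s=u>.06
    print(n,'lever t,z',[(round(t,3),round(z,3)) for t,z in zip(u[s][::6],q[s][::6,2])])
p,d,w=pts('wrist'); cv2.imwrite(f'pics/w{k}.png',p[:,:,::-1])
b=(np.hypot(w[...,0]-.547,w[...,1]-.184)<.05)
for a,c in ((.096,.106),(.0735,.0785)):
    q=w[b&(w[...,2]>a)&(w[...,2]<c)]
    if len(q)>5: print(len(q),q.mean(0),cv2.minAreaRect((q[:,:2]*1000).astype(np.float32)), np.percentile(q[:,2],[5,50,95]))
E
python3 w.py 1
```

```text
time_s: 7.15
eef_pos: [0.526, -0.0472, 0.3157]
orientation: [[-0.962, 0.272, -0.002], [0.272, 0.962, 0.001], [0.002, 0.0, -1.0]]
ft_force: [1.1, -0.4, 0.4]
finger_gap: 0.036
finger_force: 0.0
time_s: 7.78
eef_pos: [0.5462, 0.1856, 0.3153]
orientation: [[-0.963, 0.27, -0.003], [0.27, 0.963, -0.001], [0.003, -0.001, -1.0]]
ft_force: [0.7, -0.0, -0.2]
finger_gap: 0.0856
finger_force: 0.0
time_s: 8.4
eef_pos: [0.5463, 0.184, 0.3152]
orientation: [[-0.847, -0.532, -0.003], [-0.532, 0.847, -0.001], [0.003, 0.001, -1.0]]
ft_force: [-0.1, 0.3, 0.4]
finger_gap: 0.0854
finger_force: 0.0
time_s: 8.78
eef_pos: [0.5467, 0.184, 0.3158]
orientation: [[-0.753, -0.658, -0.001], [-0.658, 0.753, -0.0], [0.001, 0.001, -1.0]]
ft_force: [0.9, 0.8, -0.4]
finger_gap: 0.0856
finger_force: 0.0
top lever t,z [(np.float64(0.062), np.float64(0.225)), (np.float64(0.063), np.float64(0.227)), (np.float64(0.072), np.float64(0.222)), (np.float64(0.075), np.float64(0.229)), (np.float64(0.076), np.float64(0.223)), (np.float64(0.086), np.float64(0.218)), (np.float64(0.09), np.float64(0.223)), (np.float64(0.093), np.floa
[... 676 characters left out ...]
4(0.108), np.float64(0.223)), (np.float64(0.094), np.float64(0.223)), (np.float64(0.077), np.float64(0.216)), (np.float64(0.102), np.float64(0.221)), (np.float64(0.086), np.float64(0.216)), (np.float64(0.104), np.float64(0.218)), (np.float64(0.089), np.float64(0.216)), (np.float64(0.102), np.float64(0.215)), (np.float64(0.105), np.float64(0.213))]
459 [0.54891514 0.18491225 0.10179645] ((549.9427490234375, 185.2681121826172), (50.906227111816406, 13.468619346618652), 41.43048095703125) [0.09980745 0.10186367 0.10357946]
1004 [0.54880134 0.18513393 0.07614756] ((549.780517578125, 185.642333984375), (55.42280197143555, 55.593807220458984), 41.405059814453125) [0.07483699 0.07616505 0.07740275]
```

View pics/w1.png

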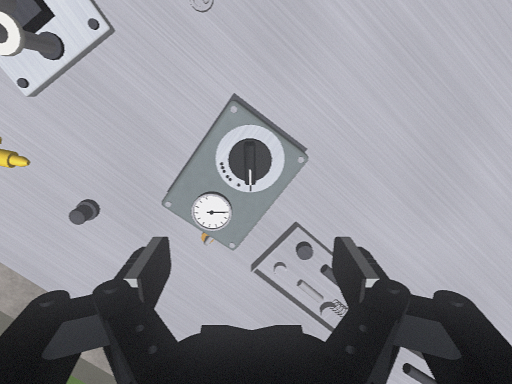

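The wrist view shows the wing upright at (250,160) with its pointer down at (249,180), in line with the jaws, so the alignment is good. The depth data also show the lever down. Dial centre is (0.5495, 0.1853) and wing yaw 41.4°. I descend and grip.

```bash
python3 -m jog '[[-3,-1,40,0,0,0,0],[0,0,50,0,0,0,0],[0,0,50,0,0,0,0],[0,0,40,0,0,0,0],[0,0,25,0,0,0,0.3]]'; python3 -m jog '[[0,0,9,0,0,0,0.4],[0,0,0,0,0,0,1],[0,0,0,0,0,0,1],[0,0,0,0,0,0,1],[0,0,0,0,0,0,1]]' 60
```

```text
time_s: 9.55
eef_pos: [0.5489, 0.1851, 0.1091]
orientation: [[-0.752, -0.66, -0.003], [-0.66, 0.752, -0.0], [0.002, 0.001, -1.0]]
ft_force: [-0.3, -0.2, 0.6]
finger_gap: 0.0698
finger_force: 0.0
time_s: 10.18
eef_pos: [0.5508, 0.1852, 0.1038]
orientation: [[-0.751, -0.661, 0.003], [-0.661, 0.751, 0.0], [-0.003, -0.002, -1.0]]
ft_force: [-0.3, -2.0, 5.9]
finger_gap: 0.0124
finger_force: 61.0
```

Gripped (60 N). Now turn clockwise (+ about tool z) in steps.

```bash
python3 -m jog '[[0,0,-2,0,0,3,1],[0,0,0,0,0,6,1],[0,0,0,0,0,6,1],[0,0,0,0,0,6,1],[0,0,0,0,0,6,1]]' 80; python3 -m jog '[[0,0,0,0,0,6,1],[0,0,0,0,0,6,1],[0,0,0,0,0,6,1],[0,0,0,0,0,6,1],[0,0,0,0,0,6,1]]'
```

```text
time_s: 10.8
eef_pos: [0.5511, 0.1847, 0.104]
orientation: [[-0.97, -0.244, 0.003], [-0.244, 0.97, -0.001], [-0.002, -0.001, -1.0]]
ft_force: [6.5, -2.3, -7.2]
finger_gap: 0.0121
finger_force: 80.0
time_s: 11.42
eef_pos: [0.5511, 0.184, 0.104]
orientation: [[-0.962, 0.273, 0.002], [0.273, 0.962, -0.002], [-0.003, -0.001, -1.0]]
ft_force: [6.3, -5.4, -7.4]
finger_gap: 0.0123
finger_force: 80.1
```

```bash
python3 -m jog '[[0,0,0,0,0,6,1],[0,0,0,0,0,6,1],[0,0,0,0,0,6,1],[0,0,0,0,0,0,1]]'; python3 -c "
from station import arm; import numpy as np
s=arm.get_state();o=np.array(s['orientation']);print(np.degrees(np.arctan2(-o[1,0],-o[0,0])),s['torque'],s['finger_force'],s['joint_positions'])"
```

```text
time_s: 11.92
eef_pos: [0.5509, 0.1837, 0.104]
orientation: [[-0.832, 0.555, 0.002], [0.555, 0.832, -0.002], [-0.003, -0.001, -1.0]]
ft_force: [4.7, -7.4, -6.4]
finger_gap: 0.0126
finger_force: 80.2
-33.7162725823574 [-1.30299018 -0.92474542  0.15954676] 80.15347838401794 [ 10.95699106  34.03180982  89.19544616  -0.18368664  56.6892295
 -45.2258976 ]
```

Turned 75.1°, at the third click. I add 1° and check by picture.

```bash
python3 -m jog '[[0,0,0,0,0,1,1],[0,0,0,0,0,0,1],[0,0,0,0,0,0,1],[0,0,0,0,0,0,1],[0,0,0,0,0,0,1]]'; python3 w.py 2 | cut -c1-300; python3 - <<'E'
from h import *
p=np.load('side.npz')['p']; cv2.imwrite('pics/s3.png',cv2.resize(p[160:300,180:350],(800,600))[:,:,::-1])
E
```

```text
time_s: 12.55
eef_pos: [0.5509, 0.1837, 0.104]
orientation: [[-0.823, 0.569, 0.002], [0.569, 0.823, -0.002], [-0.003, -0.001, -1.0]]
ft_force: [4.1, -7.1, -5.5]
finger_gap: 0.0121
finger_force: 80.2
top lever t,z [(np.float64(0.062), np.float64(0.229)), (np.float64(0.063), np.float64(0.228)), (np.float64(0.073), np.float64(0.227)), (np.float64(0.075), np.float64(0.231)), (np.float64(0.076), np.float64(0.221)), (np.float64(0.087), np.float64(0.225)), (np.float64(0.09), np.float64(0.228)), (np.fl
side lever t,z [(np.float64(0.068), np.float64(0.226)), (np.float64(0.072), np.float64(0.227)), (np.float64(0.085), np.float64(0.226)), (np.float64(0.071), np.float64(0.226)), (np.float64(0.09), np.float64(0.224)), (np.float64(0.074), np.float64(0.224)), (np.float64(0.099), np.float64(0.223)), (np.f
2940 [0.54691333 0.18815625 0.10161086] ((548.4014892578125, 184.88946533203125), (35.892242431640625, 50.48958206176758), 30.213882446289062) [0.09815882 0.10181498 0.10381701]
2767 [0.54074327 0.19240216 0.07595014] ((543.9231567382812, 190.33432006835938), (57.24309539794922, 41.698150634765625), 55.967926025390625) [0.07480944 0.07599659 0.07696183]
```

View pics/w2.png

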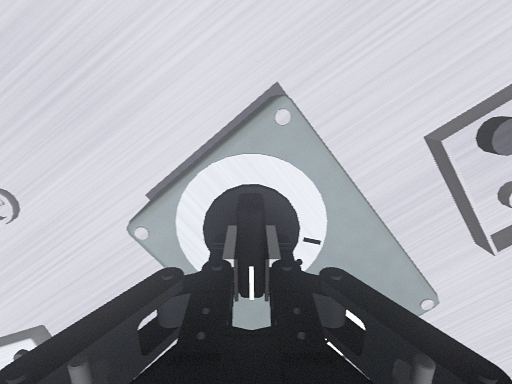

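View pics/s3.png

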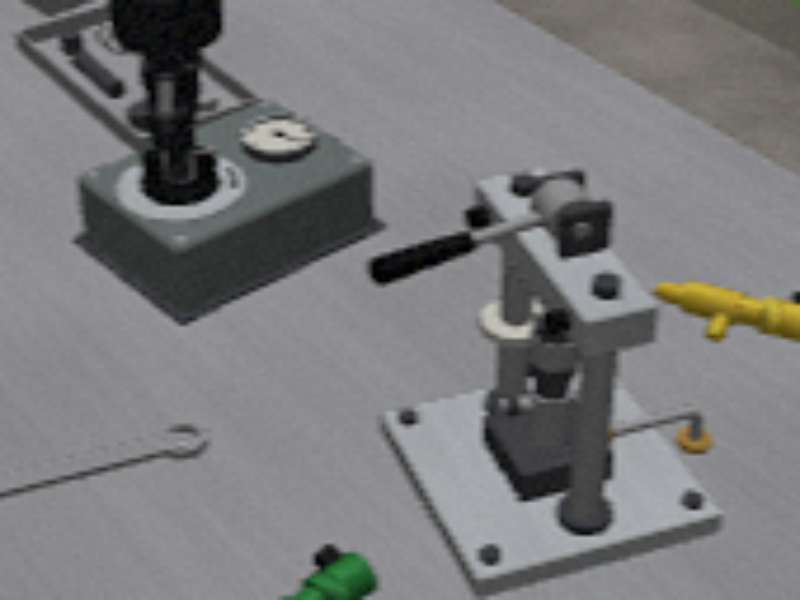

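The wrist view shows the wing between the pads, with its white pointer at (251,283). The rest mark at (312,240) is now about 76° away, so the dial is held at the third click. The side view shows the lever down at (420,258), its tip below level, and the injector upright at (555,380).

```bash
python3 -c "
from station import arm; print(arm.finish_job())"
```

```text
the job is handed in; nothing more can be done
None
```

I handed the job in with the cam lever pressed down to its stop, the injector upright under the foot, and the dial gripped at the third click after a turn of about 76°; the hand-in gave no verdict, and I could not measure the foot force directly.

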